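# Nest the flowerpot in its planter

## Robot

A 6-joint arm with a two-finger parallel gripper is mounted at the origin on the work surface. World frame = base frame: x ahead of the robot, y to its left, z up, the work surface at z = 0. Lengths are in m, angles in rad, forces in N, time in s.
With the tool pointing down it reaches from about 0.325 to 0.9 m from the base axis. Payload 3.5 kg.
Tool frame: the origin (TCP) lies on the front face of the gripper's body, between the roots of the fingers; the fingertips stand 73 mm ahead of it and the grasp point (between the pads) lies 54 mm ahead of it; z points along the fingers, y is the direction in which the jaws open and shut (so a half turn about z gives the same grasp; the last joint's range is limited). The gripper opens to 85 mm and grips with 20 to 120 N. Pads are 22 mm wide; open, the fingers measure 114 mm over their backs; the gripper's body (76 mm by 85 mm) begins 54 mm behind the grasp point. The pads swing forward as they close: fully open they stand 13 mm farther back than shut.
Start: joints at [1.055, 0.276, -0.026, 1.268, 0, 1.467], TCP at [0.251, 0.572, 0.304] pointing down, gripper open.
Joint ranges: [-3.12, 3.12], [-0.85, 1.88], [-1.08, 1.24], [-1.95, 2.15], [-1.57, 1.53], [-3.14, 3.14]. Speed limits (rad/s): [2.57, 2.57, 3.14, 3.14, 3.14, 3.14].

## Interface

Orientations are given as a rotation vector (axis times angle).
In Python, from bench import get_state, capture, hand_in gives the robot as it stands.
- The arm moves only by the tool carry_out, never from a script. Its arguments are lists of equal length, an entry for each row: "gripper": the opening in per cent of the stroke, from 0 (shut) to 100 (fully open); "travel": the shift along the tool's x, y, z in mm, a list of three; "yaw": the turn about the tool's z in rad. A call has exactly 10 rows; each row shifts and turns the commanded pose from where the row before left it, along the tool's axes as they then stand; what a row does not reach is not made up. A row lasts 1/12 s, in which the tool goes at most 41.7 mm and 7.16 degrees, less where a joint would pass 70% of its speed; a pose out of reach is approached as far as the arm can. A call with a gripper value outside its range is refused whole. The fingers move at their own pace and stop on an object; "force" is the grip in N (left out, the last holds). Time passes only in rows, so rows that do not move let the fingers close, or fill a call up. It gives the time, the measured TCP pose, the force and the opening at its end, in the units of the state.
- get_state(): the state, without advancing time (a new reading comes with each control period).
- capture(name): name is "scene" or "top" or "wrist"; returns a dict with "pixels" (420x560x3 uint8, red, green, blue), "K" (3x3 intrinsics, pixels), "world_to_cam" (4x4, takes a point from world to camera coordinates); the wrist camera has in their place "hand_eye" (4x4, takes a point from camera to tool coordinates, whose origin is the TCP and whose axes are the flange's). Camera axes: x right, y down, z forward; pixel columns grow to the right and rows downward; lengths in m; the calibration is good to about 2 mm. A picture is of the moment at which its call begins: read the wrist's pose just before it. There is no depth.
- hand_in(): hands the job in, once; it reports no verdict.
The state is a dict: "time_s": time; "q": joint angles; "joint_velocities": joint speeds; "joint_torque": joint torques, N m; "position": TCP position; "tcp_rot": TCP orientation; "force": force on the tool from outside, world axes, zero at the start; "torque": the same for the moment, N m; "opening": finger opening in m.
Only numpy, scipy, OpenCV 4.12 (cv2) and the standard library are available. Lean on these libraries where they do the work, as an engineer would, in place of code of your own. Each camera call takes 0.05 s, during which the arm holds its last target. There are 200 camera calls.

## Task

Pick up the little white flowerpot with the succulent and nest it in the one sand-coloured ceramic planter whose tapered inside matches it, so that it sits upright and fully home on the taper. Lower it in rather than dropping it, leave the low dish and the narrow-necked vase where they are, and let go of the pot.

Things in the scene. Friction and masses are not known exactly. Their poses are not given: they have to be found in the camera images.
- pot_mid (a point): White rigid round flowerpot with grey-green resin succulent, upright, 94 mm tall in all, 0.18 kg. Point on its axis, half-way up (47 mm above its foot). From the foot: cone 32 mm wide growing to 54 mm at 48 mm up; straight rim band 60 mm wide from 48 to 78 mm (grip here, middle 16 mm above this point); succulent 46 mm wide on top, to 94 mm. z up; yaw means nothing.
- planter: Loose sand-coloured ceramic planter, 0.45 kg: 60 mm foot disc, cup widening up to a 70 mm rim, 58 mm tall. Origin: centre of underside, z up. Mouth 58 mm wide, 48 mm at 6 mm down, then the pot's own taper to a floor 12 mm above the origin. Seated, the pot's foot is 20 mm and pot_mid 67 mm above the origin, rim band 10 mm clear of the rim; self-centres within 10 mm of the axis.
- dish: Sand-coloured low open ceramic dish, 116 mm across and 24 mm tall, to be left alone. Origin: centre of its underside. The three sand-coloured vessels stand in any order.
- vase: Sand-coloured ceramic bud vase, 58 mm across its belly, 85 mm tall, with a narrow neck (34 mm outside, 24 mm hole), to be left alone. Origin: centre of its underside.

How it is judged:
By the outcome, as a careful person would: the job done as asked, in the order asked, and still so for the second after the job is handed in, with the robot touching nothing.
It also fails if it takes over 35 s, if anything falls off the work surface, if the arm or the gripper's body presses on something with over 40 N, if the wrist force passes 120 N, or if a joint passes its speed limit or range.

## Working session

There is one attempt and no reset: what is moved stays moved. The work goes in short steps, Python scripts to look and compute and a tool call to move; the robot and the scene stay as the last step left them, time stands still between calls to the robot, and variables do not carry over. Pictures are saved under pics/ and viewed, about 8 in all and at most 12, crops included, and the job is handed in when it is done.

Besides the shell and the picture viewer there is one more tool, called after ">>>" by a JSON object that holds its "name" and its "arguments". carry_out: Moves the arm, as the interface text tells. Its arguments: {"type":"object","properties":{"gripper":{"type":"array","items":{"type":"number"}},"travel":{"type":"array","items":{"type":"array","items":{"type":"number"}}},"yaw":{"type":"array","items":{"type":"number"}},"force":{"type":"number"}},"required":["gripper","travel","yaw"]}

```bash
mkdir -p pics; python3 - <<'E'
from bench import *
import cv2,json,numpy as np
s=get_state();print(s['time_s'],s['position'],s['tcp_rot'],s['opening'])
for n in('scene','top'):
    c=capture(n);cv2.imwrite(f'pics/{n}0.png',cv2.cvtColor(c['pixels'],cv2.COLOR_RGB2BGR))
    np.savez(f'{n}.npz',K=c['K'],T=c['world_to_cam']);print(n,np.round(c['K'],1).tolist(),np.round(c['world_to_cam'],3).tolist())
E
```

```text
0.0 [0.2504593  0.57196322 0.30275945] [-0.64374656 -3.07427197  0.00331898] 0.08556157425433417
scene [[489.6, 0.0, 278.4], [0.0, 489.6, 207.6], [0.0, 0.0, 1.0]] [[-0.794, 0.607, -0.007, 0.426], [0.377, 0.483, -0.79, -0.161], [-0.477, -0.63, -0.613, 1.227], [0.0, 0.0, 0.0, 1.0]]
top [[457.4, 0.0, 280.5], [0.0, 457.4, 213.5], [0.0, 0.0, 1.0]] [[-0.019, -1.0, -0.006, 0.025], [-0.997, 0.02, -0.071, 0.545], [0.071, 0.005, -0.997, 1.025], [0.0, 0.0, 0.0, 1.0]]
```

View pics/scene0.png

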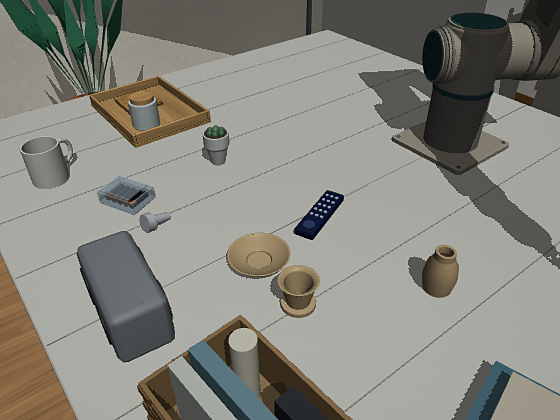

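View pics/top0.png

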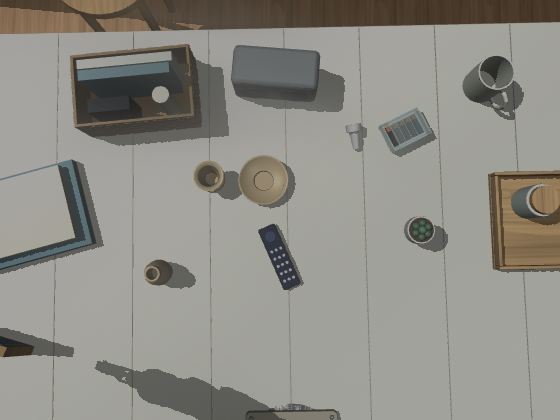

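The scene view shows the pot near (217,145), the dish at (258,258), the planter at (299,290) and the vase at (440,272). In the top view they are at (421,230), (263,181), (209,177) and (158,272). Next I'll enlarge the pot and planter.

```bash
python3 - <<'E'
import cv2,numpy as np
f=lambda n,x,y:cv2.resize(cv2.imread(f'pics/{n}0.png')[y:y+60,x:x+80],None,fx=5,fy=5,interpolation=cv2.INTER_CUBIC)
a=np.vstack([np.hstack([f('top',381,200),f('top',169,147)]),np.hstack([f('scene',177,115),f('scene',259,260)])])
for i in range(0,800,50):cv2.line(a,(i,0),(i,600),(0,0,255) if i%400==0 else (200,200,0),1)
for i in range(0,600,50):cv2.line(a,(0,i),(800,i),(0,0,255) if i%300==0 else (200,200,0),1)
cv2.imwrite('pics/m.png',a)
E
```

```text
(no output)
```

View pics/m.png

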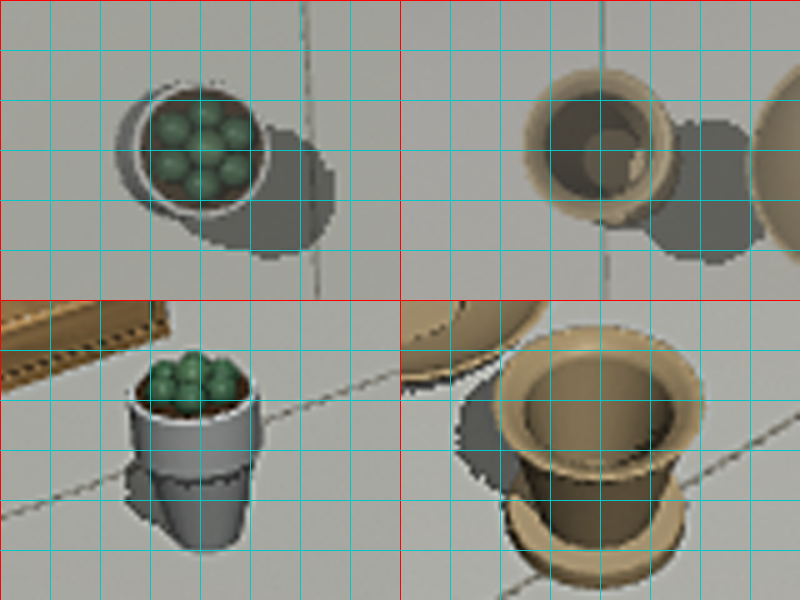

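The montage (5x) puts the pot rim centre at top (420.8,229.4) and scene (215.5,133.2). The planter rim centre is at top (208.6,175.6) and scene (298.4,280.0).

```bash
cat >h.py <<'E'
import numpy as np
from bench import *
from scipy.spatial.transform import Rotation as R
def ray(K,T,uv,z):
    d=T[:3,:3].T@np.linalg.solve(K,[*uv,1]);o=-T[:3,:3].T@T[:3,3];return (o+d*(z-o[2])/d[2])
E
python3 - <<'E'
from h import *
for nm,z,t,s in(('pot',.078,(420.8,229.4),(215.5,133.2)),('planter',.058,(208.6,175.6),(298.4,280.))):
    for n,uv in(('top',t),('scene',s)):
        c=np.load(n+'.npz');print(nm,n,np.round(ray(c['K'],c['T'],uv,z),4))
c=np.load('top.npz');print('dish',ray(c['K'],c['T'],(263,181),.024))
s=get_state();r=R.from_rotvec(s['tcp_rot']).as_matrix();print(np.round(r,4))
E
```

```text
pot top [ 0.5006 -0.2865  0.078 ]
pot scene [ 0.5017 -0.2814  0.078 ]
planter top [0.6295 0.1717 0.058 ]
planter scene [0.6304 0.1758 0.058 ]
dish [0.61993642 0.05277481 0.024     ]
[[-9.160e-01  4.012e-01 -1.000e-03]
 [ 4.012e-01  9.160e-01 -1.700e-03]
 [ 2.000e-04 -2.000e-03 -1.000e+00]]
```

>>> {"name": "carry_out", "arguments": {"gripper": [100,100,100,100,100,100,100,100,100,100], "travel": [[-12,-14,0],[-22,-26,0],[-22,-26,0],[-22,-26,0],[-22,-26,0],[-22,-26,0],[-22,-26,0],[-22,-26,0],[-22,-26,0],[-22,-26,0]], "yaw": [0,0,0,0,0,0,0,0,0,0]}}

```text
time_s: 0.93
position: [0.3434, 0.2594, 0.3035]
tcp_rot: [-0.643, -3.075, 0.001]
force: [0.6, 1.3, -0.5]
opening: 0.0853
```

>>> {"name": "carry_out", "arguments": {"gripper": [100,100,100,100,100,100,100,100,100,100], "travel": [[-22,-26,0],[-22,-26,0],[-22,-26,0],[-22,-26,0],[-22,-26,0],[-22,-26,0],[-22,-26,0],[-22,-26,0],[-22,-26,0],[-22,-26,0]], "yaw": [0,0,0,0,0,0,0,0,0,0]}}

```text
time_s: 1.77
position: [0.4406, -0.067, 0.3036]
tcp_rot: [-0.644, -3.074, -0.0]
force: [-0.3, 0.5, 0.1]
opening: 0.0855
```

>>> {"name": "carry_out", "arguments": {"gripper": [100,100,100,100,100,100,100,100,100,100], "travel": [[-22,-26,0],[-22,-26,0],[-22,-26,0],[-22,-26,0],[-22,-26,0],[-12,-15,0],[-5,-5,0],[0,0,0],[0,0,0],[0,0,0]], "yaw": [0,0,0,0,0,0,0,0,0,0]}}

```text
time_s: 2.6
position: [0.4964, -0.2523, 0.3036]
tcp_rot: [-0.642, -3.074, -0.001]
force: [-0.5, 0.7, 0.4]
opening: 0.0853
```

```bash
cat >look.py <<'E'
from h import *
import cv2,sys
s=get_state();c=capture('wrist');cv2.imwrite(f'pics/{sys.argv[1]}.png',cv2.cvtColor(c['pixels'],cv2.COLOR_RGB2BGR))
X=np.eye(4);X[:3,:3]=R.from_rotvec(s['tcp_rot']).as_matrix();X[:3,3]=s['position']
T=np.linalg.inv(X@c['hand_eye']);np.savez(f'{sys.argv[1]}.npz',K=c['K'],T=T)
print(s['time_s'],s['position'],s['tcp_rot'],s['q'],s['force'],s['opening'])
x,y,z=map(float,sys.argv[2:5]);p=c['K']@(T@[x,y,z,1])[:3];print('expect',p[:2]/p[2])
E
python3 look.py w1 .501 -.284 .078
```

```text
2.6 [ 0.49641855 -0.25233886  0.30359833] [-6.42035070e-01 -3.07396489e+00 -1.45472079e-03] [-5.86516437e-01  1.57175299e-01 -1.76191343e-01  1.23897590e+00
  3.79218164e-04 -1.74712324e-01] [-0.53586061  0.68508618  0.36822905] 0.08527277476297766
expect [254.10779555 216.40152366]
```

View pics/w1.png

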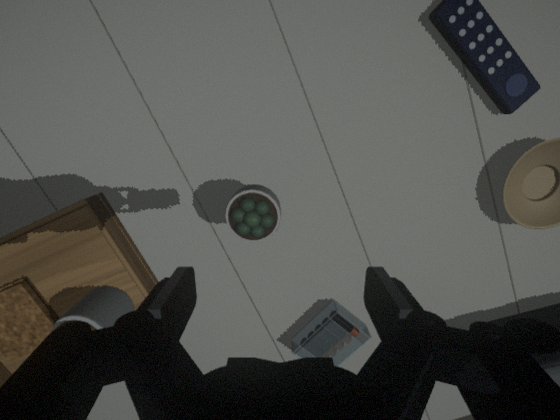

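The wrist view shows the pot rim centred at (253.5,214.7), within 2 px of the expected point. The area around the pot is free for the fingers.

```bash
python3 - <<'E'
from h import *
c=np.load('w1.npz');p=ray(c['K'],c['T'],(253.5,214.7),.078);print(p)
s=get_state();r=R.from_rotvec(s['tcp_rot']).as_matrix()
for t in (p[:2],[.501,-.284]):print(r.T@(np.array([*t,.117])-s['position'])*1000)
E
```

```text
[ 0.49901522 -0.28378698  0.078     ]
[-15.12280637 -27.99132526 186.74213853]
[-17.02713194 -27.39276573 186.74049045]
```

>>> {"name": "carry_out", "arguments": {"gripper": [100,100,100,100,100,100,100,100,100,100], "travel": [[-8,-14,5],[-8,-14,20],[0,0,30],[0,0,30],[0,0,30],[0,0,30],[0,0,22],[0,0,14],[0,0,8],[0,0,0]], "yaw": [0,0,0,0,0,0,0,0,0,0]}}

```text
time_s: 3.48
position: [0.4991, -0.2848, 0.1129]
tcp_rot: [-0.642, -3.072, -0.002]
force: [-0.5, 0.4, 0.1]
opening: 0.0857
```

>>> {"name": "carry_out", "arguments": {"gripper": [60,60,60,60,60,60,60,60,60,60], "travel": [[0,0,0],[0,0,0],[0,0,0],[0,0,0],[0,0,0],[0,0,0],[0,0,0],[0,0,0],[0,0,0],[0,0,0]], "yaw": [0,0,0,0,0,0,0,0,0,0], "force": 30}}

```text
time_s: 4.32
position: [0.5016, -0.2865, 0.1166]
tcp_rot: [0.643, 3.072, -0.002]
force: [-0.2, -0.0, 5.6]
opening: 0.0591
```

>>> {"name": "carry_out", "arguments": {"gripper": [60,60,60,60,60,60,60,60,60,60], "travel": [[0,0,-4],[0,0,-8],[0,0,-14],[0,0,-20],[0,0,-20],[0,0,-20],[0,0,-12],[0,0,-2],[0,0,0],[0,0,0]], "yaw": [0,0,0,0,0,0,0,0,0,0], "force": 40}}

```text
time_s: 5.15
position: [0.4997, -0.2853, 0.2138]
tcp_rot: [-0.643, -3.073, -0.001]
force: [-0.4, 0.1, -2.5]
opening: 0.0592
```

```bash
python3 look.py w2 .50 -.286 .17; python3 - <<'E'
from h import *
import cv2
a=cv2.imread('pics/w2.png')
c=capture('scene');b=cv2.cvtColor(c['pixels'],cv2.COLOR_RGB2BGR)[40:190,140:340]
cv2.imwrite('pics/l2.png',np.vstack([cv2.resize(b,None,fx=2.8,fy=2.8)[:,:560],a[240:]][:2])[:600])
E
```

```text
5.15 [ 0.49971644 -0.28531048  0.21382417] [-6.43482218e-01 -3.07314389e+00 -1.13458335e-03] [-6.31075516e-01  2.52997969e-01 -2.55071995e-01  1.06466627e+00
 -8.40290062e-05 -2.18261767e-01] [-0.37367401  0.06692629 -2.49872447] 0.059201490479207114
expect [278.45532836 303.20186522]
```

View pics/l2.png

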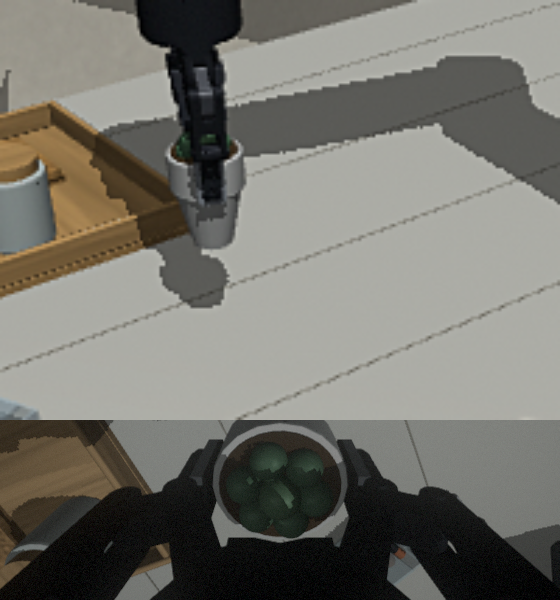

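The pot is held and lifted, with its rim centred between the pads at about (280,300) in the wrist view. I'll carry it to a spot 60 mm beside the planter and look there.

>>> {"name": "carry_out", "arguments": {"gripper": [60,60,60,60,60,60,60,60,60,60], "travel": [[3,10,0],[6,20,0],[8,30,0],[8,30,0],[8,30,0],[8,30,0],[8,30,0],[8,30,0],[8,30,0],[8,30,0]], "yaw": [0,0,0,0,0,0,0,0,0,0]}}

```text
time_s: 6.08
position: [0.541, -0.0069, 0.214]
tcp_rot: [-0.643, -3.073, -0.0]
force: [-0.4, 0.3, -1.9]
opening: 0.0593
```

>>> {"name": "carry_out", "arguments": {"gripper": [60,60,60,60,60,60,60,60,60,60], "travel": [[8,30,0],[8,30,0],[8,30,0],[8,30,0],[8,30,0],[6,28,0],[4,20,0],[2,8,0],[0,0,0],[0,0,0]], "yaw": [0,0,0,0,0,0,0,0,0,0]}}

```text
time_s: 6.92
position: [0.576, 0.2004, 0.2141]
tcp_rot: [-0.642, -3.074, 0.002]
force: [-0.0, 0.1, -2.0]
opening: 0.0592
```

```bash
python3 look.py w3 .630 .174 .058; python3 - <<'E'
from h import *
import cv2
c=capture('scene');b=cv2.cvtColor(c['pixels'],cv2.COLOR_RGB2BGR);cv2.imwrite('pics/s3.png',b)
s=get_state()['position']
T,K=c['world_to_cam'],c['K']
for z in(-.035,-.113):
    p=K@(T@[*s[:2],s[2]+z,1])[:3];print('scene axis',z,p[:2]/p[2])
a=cv2.imread('pics/w3.png')[100:400]
cv2.imwrite('pics/l3.png',np.vstack([cv2.resize(b[170:310,220:360],None,fx=2,fy=2) if 0 else np.pad(cv2.resize(b[160:310,220:400],None,fx=2,fy=2),((0,0),(0,200),(0,0))),a]))
E
```

```text
6.9167 [0.57598206 0.20042035 0.21410716] [-6.42226557e-01 -3.07358929e+00  2.31910234e-03] [ 2.29134175e-01  3.10247965e-01 -1.77241699e-01  1.08540079e+00
 -6.55516316e-04  6.41107571e-01] [-1.57275785e-03  7.50718414e-02 -1.98331114e+00] 0.05919622691363664
expect [277.0411151  286.69329093]
scene axis -0.035 [338.79638429 214.76120896]
scene axis -0.113 [335.37585233 253.76531302]
```

View pics/l3.png

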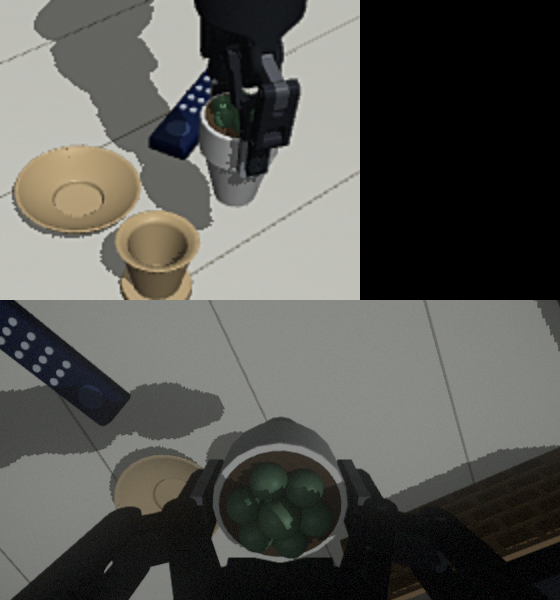

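The planter is hidden under the pot in the wrist view. In the scene crop the pot's foot is about 3 px (roughly 5 mm) off the expected axis, so it has tilted a little in the grip. I'll move over the planter, lower partway and check.

>>> {"name": "carry_out", "arguments": {"gripper": [60,60,60,60,60,60,60,60,60,60], "travel": [[-10,0,0],[-20,-1,0],[-20,-1,0],[-12,0,0],[0,0,5],[0,0,10],[0,0,10],[0,0,5],[0,0,0],[0,0,0]], "yaw": [0,0,0,0,0,0,0,0,0,0]}}

```text
time_s: 7.85
position: [0.6315, 0.174, 0.1837]
tcp_rot: [-0.642, -3.073, 0.001]
force: [0.1, -0.2, -2.0]
opening: 0.0589
```

```bash
cat >sc.py <<'E'
from h import *
import cv2,sys
st=get_state();s=st['position'];print(st['time_s'],s,st['force'],st['opening'])
o=[]
for n,x,y in(('scene',240,190),('top',149,127)):
    c=capture(n);b=cv2.cvtColor(c['pixels'],cv2.COLOR_RGB2BGR)[y:y+120,x:x+100]
    T,K=c['world_to_cam'],c['K'];o.append(cv2.resize(b,None,fx=4,fy=4,interpolation=cv2.INTER_CUBIC))
    for z in(-.035,-.113):
        p=K@(T@[*s[:2],s[2]+z,1])[:3];p=p[:2]/p[2];print(n,z,'crop px',(p-[x,y])*4)
cv2.imwrite(f'pics/{sys.argv[1]}.png',np.hstack(o))
E
python3 sc.py s4
```

```text
7.85 [0.63149498 0.17395293 0.18369847] [ 0.08746841 -0.2168403  -1.97534167] 0.05891794990070652
scene -0.035 crop px [232.65869516 187.20208065]
scene -0.113 crop px [229.17080896 336.05322938]
top -0.035 crop px [204.51418659 162.93662803]
top -0.113 crop px [230.40519171 187.34453866]
```

View pics/s4.png

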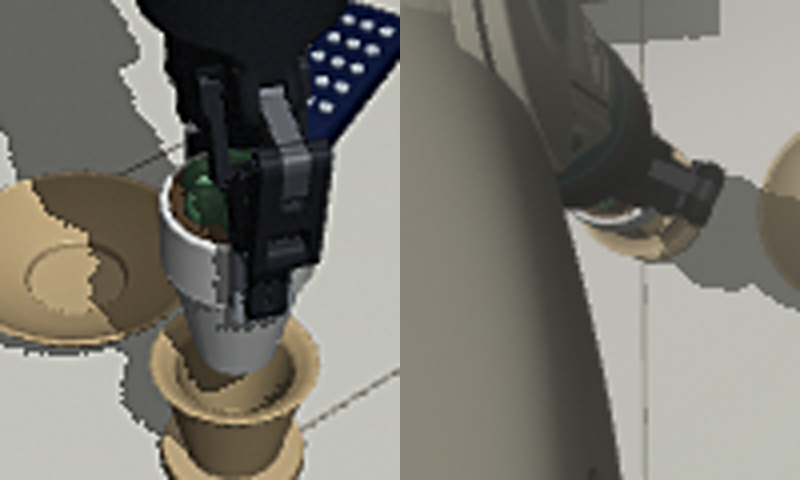

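The foot is over the planter's mouth, about 2–3 mm from centre, with only a slight tilt. I'll lower it and watch the force.

>>> {"name": "carry_out", "arguments": {"gripper": [60,60,60,60,60,60,60,60,60,60], "travel": [[0,0,3],[0,0,5],[0,0,5],[0,0,5],[0,0,5],[0,0,5],[0,0,4],[0,0,2],[0,0,0],[0,0,0]], "yaw": [0,0,0,0,0,0,0,0,0,0], "force": 25}}

```text
time_s: 8.78
position: [0.6328, 0.1737, 0.1508]
tcp_rot: [-0.644, -3.075, 0.0]
force: [0.6, 0.6, -2.2]
opening: 0.0587
```

>>> {"name": "carry_out", "arguments": {"gripper": [60,60,60,60,60,60,60,60,60,60], "travel": [[0,0,1],[0,0,1],[0,0,1],[0,0,1],[0,0,1],[0,0,1],[0,0,1],[0,0,1],[0,0,0],[0,0,0]], "yaw": [0,0,0,0,0,0,0,0,0,0], "force": 20}}

```text
time_s: 9.62
position: [0.6324, 0.1736, 0.1426]
tcp_rot: [-0.644, -3.074, 0.001]
force: [-1.0, -0.1, -2.5]
opening: 0.0588
```

>>> {"name": "carry_out", "arguments": {"gripper": [60,60,60,60,60,60,60,60,60,60], "travel": [[0,0,1],[0,0,1],[0,0,1],[0,0,0.5],[0,0,0.5],[0,0,0],[0,0,0],[0,0,0],[0,0,0],[0,0,0]], "yaw": [0,0,0,0,0,0,0,0,0,0]}}

```text
time_s: 10.45
position: [0.6329, 0.1737, 0.1388]
tcp_rot: [0.644, 3.075, 0.0]
force: [-2.0, -1.5, -1.6]
opening: 0.0588
```

>>> {"name": "carry_out", "arguments": {"gripper": [60,60,60,60,60,60,60,60,60,60], "travel": [[0,0,0.5],[0,0,0.5],[0,0,0.5],[0,0,0.5],[0,0,0],[0,0,0],[0,0,0],[0,0,0],[0,0,0],[0,0,0]], "yaw": [0,0,0,0,0,0,0,0,0,0]}}

```text
time_s: 11.28
position: [0.6328, 0.1737, 0.1374]
tcp_rot: [-0.644, -3.075, 0.0]
force: [-5.3, -1.0, 4.7]
opening: 0.059
```

Contact, with a side force toward -x. I'll ease that way (tool +x), then lower further.

>>> {"name": "carry_out", "arguments": {"gripper": [60,60,60,60,60,60,60,60,60,60], "travel": [[0.5,0,0],[0.5,0,0],[0.5,0,0.5],[0.5,0,0.5],[0,0,0.5],[0,0,0],[0,0,0],[0,0,0],[0,0,0],[0,0,0]], "yaw": [0,0,0,0,0,0,0,0,0,0]}}

```text
time_s: 12.12
position: [0.6322, 0.1739, 0.1371]
tcp_rot: [0.644, 3.072, -0.002]
force: [-4.2, -3.3, 9.3]
opening: 0.0592
```

```bash
python3 sc.py s5
```

```text
12.1167 [0.63220862 0.17385003 0.1370626 ] [-4.24715462 -3.31243152  9.28075797] 0.059180431373681314
scene -0.035 crop px [228.91333501 279.112226  ]
scene -0.113 crop px [225.77185334 417.22961814]
top -0.035 crop px [220.67786345 176.66287356]
top -0.113 crop px [244.21676193 198.96570575]
```

View pics/s5.png

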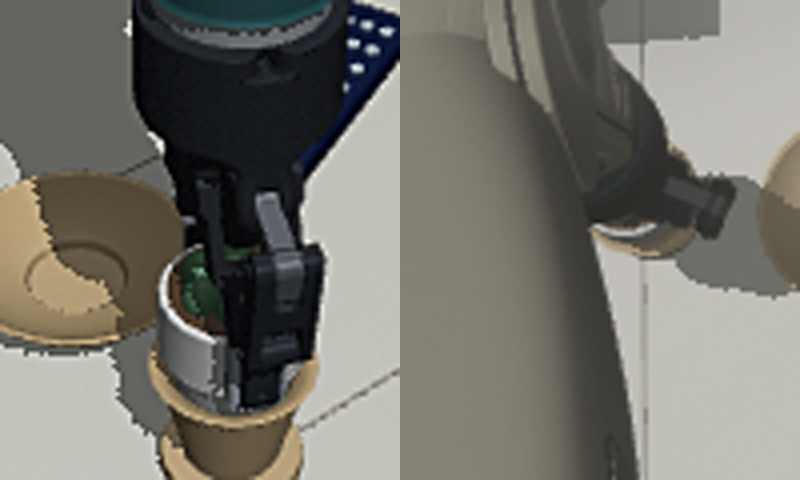

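The pot is down on the taper with its band close above the planter rim, and the upward force is about 9 N. I'll open the gripper slowly.

>>> {"name": "carry_out", "arguments": {"gripper": [70,71,72,73,75,78,82,88,94,100], "travel": [[0,0,0],[0,0,0],[0,0,0],[0,0,0],[0,0,0],[0,0,0],[0,0,0],[0,0,0],[0,0,0],[0,0,0]], "yaw": [0,0,0,0,0,0,0,0,0,0]}}

```text
time_s: 13.05
position: [0.631, 0.1746, 0.1354]
tcp_rot: [0.644, 3.075, 0.0]
force: [-0.3, -0.3, 0.2]
opening: 0.0855
```

>>> {"name": "carry_out", "arguments": {"gripper": [100,100,100,100,100,100,100,100,100,100], "travel": [[0,0,0],[0,0,0],[0,0,0],[0,0,0],[0,0,-3],[0,0,-6],[0,0,-10],[0,0,-20],[0,0,-30],[0,0,-30]], "yaw": [0,0,0,0,0,0,0,0,0,0]}}

```text
time_s: 13.88
position: [0.6304, 0.1744, 0.2356]
tcp_rot: [-0.644, -3.074, 0.001]
force: [0.4, -0.4, -0.1]
opening: 0.0856
```

>>> {"name": "carry_out", "arguments": {"gripper": [100,100,100,100,100,100,100,100,100,100], "travel": [[0,0,-30],[0,0,-20],[20,10,0],[30,20,0],[30,20,0],[30,20,0],[20,10,0],[0,0,0],[0,0,0],[0,0,0]], "yaw": [0,0,0,0,0,0,0,0,0,0]}}

```text
time_s: 14.72
position: [0.5444, 0.2998, 0.2853]
tcp_rot: [0.643, 3.073, 0.001]
force: [1.3, -0.4, 0.3]
opening: 0.0859
```

```bash
python3 sc.py s6; python3 - <<'E'
from h import *
# expected seated layout about planter axis, in the 4x crop px
for n,x,y in(('scene',240,190),('top',149,127)):
    c=np.load(n+'.npz')
    for l,z,r in(('planter rim',.058,.035),('band bottom',.068,.030),('band top',.098,.03)):
        q=np.array([[.630+r*np.cos(a),.1738+r*np.sin(a),z] for a in np.linspace(0,6.28,73)])
        p=(c['K']@(c['T'][:3,:3]@q.T+c['T'][:3,3:])); p=((p[:2]/p[2]).T-[x,y])*4
        print(n,l,p.min(0).round(),p.max(0).round())
E
```

```text
14.7167 [0.54444663 0.29981634 0.28534389] [ 1.29444463 -0.37551621  0.30393631] 0.08589009082232595
scene -0.035 crop px [698.90266502  42.27611969]
scene -0.113 crop px [661.79773367 223.55717163]
top -0.035 crop px [-117.44772848  322.89173186]
top -0.113 crop px [-60.42920895 336.29636442]
scene planter rim [144. 295.] [319. 423.]
scene band bottom [156. 286.] [308. 395.]
scene band top [156. 232.] [311. 340.]
top planter rim [171. 131.] [298. 256.]
top band bottom [177. 137.] [286. 245.]
top band top [166. 126.] [278. 238.]
```

View pics/s6.png

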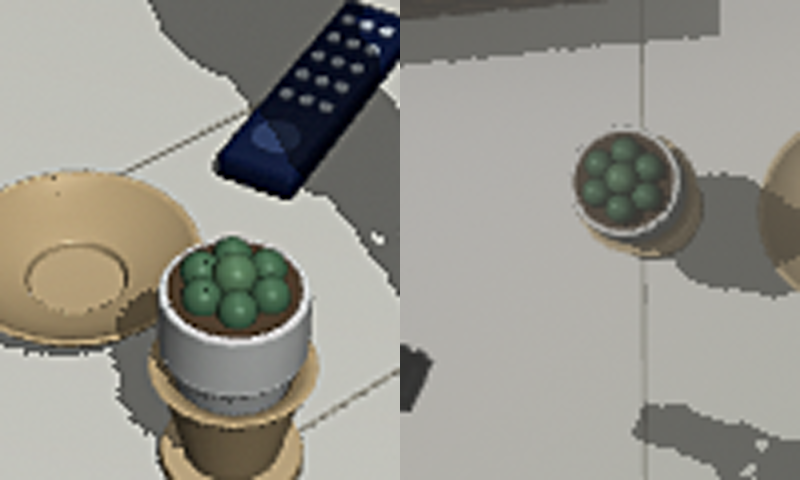

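The pot is released and nested. Band top is x 158–311 with its front at y≈342, against 156–311 and 340 expected for a full seat. The planter rim front reads 428 against 423 expected. I'll enlarge once more to confirm the depth.

```bash
python3 - <<'E'
from h import *
import cv2
o=[]
for n,x,y in(('scene',274,245),('top',187,153)):
    c=capture(n);b=cv2.cvtColor(c['pixels'],cv2.COLOR_RGB2BGR)[y:y+70,x:x+50]
    o.append(cv2.resize(b,None,fx=8,fy=8,interpolation=cv2.INTER_NEAREST))
    K,T=c['K'],c['world_to_cam']
    if n=='scene':print(c['pixels'][268:302,299].sum(1).tolist())
    # expected positions, seated height +0 / +2 mm for planter centre (.631,.173)
    for dz in(0,.003):
      for l,z,r in(('rim',.058,.035),('bandbot',.068+dz,.03),('bandtop',.098+dz,.03)):
        q=np.array([[.631+r*np.cos(a),.173+r*np.sin(a),z] for a in np.linspace(0,6.28,73)])
        p=K@(T[:3,:3]@q.T+T[:3,3:]);p=(p[:2]/p[2]).T
        if n=='scene':print(l,dz,p.min(0).round(1),p.max(0).round(1))
cv2.imwrite('pics/z.png',np.hstack(o))
E
```

```text
[295, 245, 215, 186, 165, 154, 370, 675, 491, 420, 425, 430, 431, 431, 430, 429, 427, 425, 428, 430, 448, 322, 352, 357, 359, 297, 286, 394, 463, 181, 242, 250, 252, 249]
rim 0 [275.1 263.8] [319.  295.7]
bandbot 0 [278.2 261.5] [316.1 288.8]
bandtop 0 [278.1 247.9] [316.9 275. ]
rim 0.003 [275.1 263.8] [319.  295.7]
bandbot 0.003 [278.2 260.2] [316.2 287.5]
bandtop 0.003 [278.1 246.5] [317.  273.6]
```

View pics/z.png

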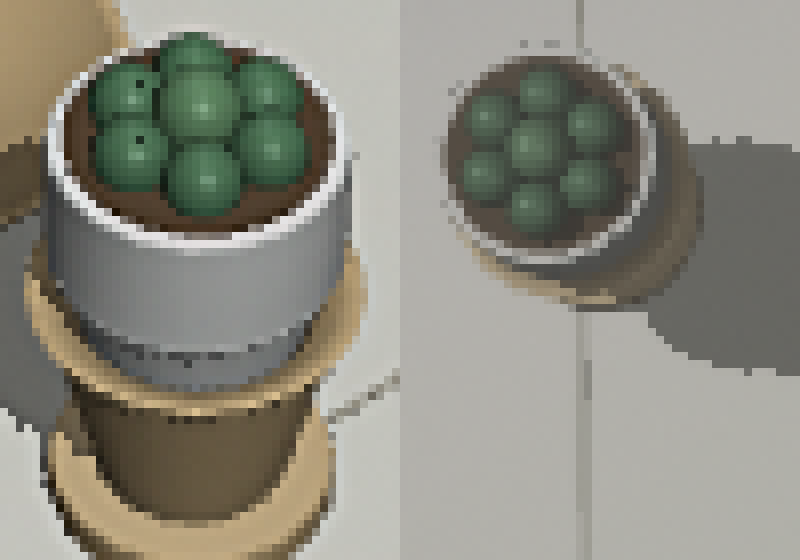

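The enlarged crop gives a gap from planter rim front to band top front of about 21 px (20.7 expected when fully seated). Band bottom to rim is about 7 px (6.9 expected), and left and right are symmetric. The pot is upright and fully home.

```bash
python3 -c "from bench import *;print(get_state()['force'],hand_in())"
```

```text
the job is handed in; nothing more can be done
[-0.18483882  0.07406572 -0.04434873] None
```

The succulent pot is nested in the tapered planter, released, and the job is handed in at about 15 s of the 35 s allowed. I gripped it by the rim band, carried it across, lowered it in about 1 mm per row at the end and opened the gripper slowly.

- **Seating:** in the last pictures the rim gaps match a fully seated pot to within about 1 px (roughly 1 to 2 mm). It looks upright and centred, and the arm is clear with no force on the tool. That is the limit of what I measured; `hand_in` gave no verdict.
- **Other vessels:** the dish looked unmoved in the views around the planter. The vase was well away from the arm's path, but I did not check it again.
- **What disagreed along the way:**
  - The pot tilted a few degrees in the grip and straightened when released.
  - The wrist look at the planter failed because the held pot hid it, so I relied on the two fixed cameras, which differed by about 4 mm.
  - On first contact there was a side force of about 5 N, which I eased with a 2 mm shift; the push down then read about 9 N, well under the limits.

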